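# Tap a cutting slab home between unmeasured stops

## Robot

A 6-joint arm with a two-finger parallel gripper is mounted at the origin on a cart in front of the work surface, level with it; the furniture and walls round the work are solid. World frame = base frame: x ahead of the robot, y to its left, z up, the work surface at z = 0. Lengths are in m, angles in rad, forces in N, time in s.
With the tool pointing down it reaches from about 0.375 to 0.925 m from the base axis. Payload 5.7 kg.
Tool frame: the origin (TCP) lies at the very end of the fingers, on their centre line; the grasp point (between the pads) lies 19 mm behind it; z points along the fingers, x is the direction in which the jaws open and shut, and the axes are right-handed (so a half turn about z gives the same grasp; the last joint's range is limited). The gripper opens to 85 mm and grips with 20 to 120 N. Pads are 22 mm wide; open, the fingers measure 114 mm over their backs; the gripper's body (76 mm by 85 mm) begins 54 mm behind the grasp point. The pads swing forward as they close: fully open they stand 13 mm farther back than shut.
Start: joints at [-1.373, 0.359, 1.51, -0, 1.272, -0.115], TCP at [0.185, -0.571, 0.231] pointing down, gripper open.
Joint ranges: [-2.97, 2.97], [-1.01, 2.36], [0.21, 2.38], [-0.96, 4.11], [0.2, 2.71], [-2.98, 2.98]. Speed limits (rad/s): [2.39, 2.39, 3.14, 3.14, 3.14, 3.14].

## Interface

Orientations are given as a rotation vector (axis times angle).
In Python, from bench import arm gives the robot as it stands.
- The arm moves only by the tool servo_tool, never from a script. Its argument "increments" is a list that holds one entry, the list of rows, each a list of 7 numbers: the shift along the tool's x, y, z in cm, then the turn, a rotation vector about the tool's x, y, z in degrees, then the opening, from 0 (shut) to 1 (fully open). In form: [[[tx, ty, tz, rx, ry, rz, jaw], ...]]. A call has 1 to 10 rows; each row shifts and turns the commanded pose from where the row before left it, along the tool's axes as they then stand; what a row does not reach is not made up. A row lasts 1/10 s, in which the tool goes at most 50 mm and 8.59 degrees, less where a joint would pass 70% of its speed; a pose out of reach is approached as far as the arm can. A call with a gripper value outside its range is refused whole. The fingers move at their own pace and stop on an object; the grip force is fixed at half the most. Time passes only in rows, so rows that do not move let the fingers close. It gives the time, the measured TCP pose, the force and the opening at its end, in the units of the state.
- arm.sense(): the state, without advancing time (a new reading comes with each control period).
- arm.read_camera(name): name is "side" or "top" or "wrist"; returns the picture (480x640x3 uint8, blue, green, red); there is no depth.
- arm.get_calibration(name): a dict with "K" (3x3 intrinsics, pixels), "R" (3x3) and "t" (3): a world point X has camera coordinates R X + t; the wrist camera has in their place "mount" (4x4, takes a point from camera to tool coordinates, whose origin is the TCP and whose axes are the tool frame's). Camera axes: x right, y down, z forward; pixel columns grow to the right and rows downward; lengths in m; the calibration is good to about 2 mm. A picture is of the moment at which its call begins: read the wrist's pose just before it. get_calibration takes no time and is no camera call.
- arm.sign_off(): hands the job in, once; it reports no verdict.
Trained networks look in the newest picture that a camera, given by its name, has taken for a name from the list of things; names that differ only in an ending like _2 or _b are one class to them, and where a whole thing is asked for, a point or a joint stands for the part that bears it (a point fixed in the world has none). Each returns a list of dicts, best first, with "p" (0 to 1); they miss things now and then, are a little off and sometimes report something else, mostly with a low value. They report only what shows in the picture. A call takes as long as a camera call.
- arm.cut_out(camera, target): "pixels" (480x640 bool, what is visible of it) and "at" ([column, row] as shares, 0 to 1, of the picture: columns of its width, rows of its height, amid what is visible of it).
- arm.tip_of(camera, target): "at" ([column, row] as shares, 0 to 1, of the picture: columns of its width, rows of its height: a listed point, or the origin of a listed thing).
The state is a dict: "time": time; "joint_pos": joint angles; "dq": joint speeds; "joint_torque": joint torques, N m; "position": TCP position; "tool_rot": TCP orientation; "ft_force": force on the tool from outside, world axes, zero at the start; "ft_torque": the same for the moment, N m; "opening": finger opening in m.
Only numpy, scipy, OpenCV 4.12 (cv2) and the standard library are available. Lean on these libraries where they do the work, as an engineer would, in place of code of your own. Each camera call takes 0.05 s, during which the arm holds its last target.

## Task

The black cutting slab is riding up on the left stop plate of its bed. Tap or push it with the fingertips from its left end until it drops flat and bears against the right stop plate, then go round to its right end and tap it back until it bears against the left one, each time with a firm push of 10 to 15 N to feel that it is home. Never push the slab harder than 20 N, leave it lying flat between the plates, and leave the spools and the brass weight alone.

Things in the scene. Friction and masses are not known exactly. Their poses are not given: they have to be found in the camera images.
- slab_centre (a point): centre of the loose black cutting slab, a plain box 166 mm (x) by 223 mm (y) by 26 mm high, 0.7 to 0.95 kg; axes along these edges, z up. Too wide to grasp: push on its end faces at y = +111 mm (left) and y = -111 mm (right). At the start its left end rides on the left stop plate, its right end lies on the bed floor (tilt about 0.03 rad). Sliding it takes some 2 to 7 N
- bed_floor (a point): middle of the bed's floor, on its top face, 6 mm above the worktop; x across, y along the bed, left positive. The slab slides along y between the side rails. Dropped flat between the stop plates its centre is 13 mm above this point, at the start about 16 mm. Beyond the slab's ends fingertips must stay above the stop plates, whose tops are 6 mm above this point
- slab: the same cutting slab; origin at the centre of its underside, same axes
- weight: turned brass weight, 51 mm wide, 68 mm high, loose bystander beside the bed; origin under its centre
- blue_spool: spool of light blue thread, 55 mm wide, 70 mm high, loose bystander beside the bed; origin under its centre
- red_spool: spool of red thread, 50 mm wide, 60 mm high, loose bystander beside the bed; origin under its centre
- bed: fixed plywood board 205 mm (x) by 420 mm (y), origin under its middle; dark side rails 171 mm apart, tops 16 mm above the floor. On the floor two fixed aluminium stop plates 170 x 75 mm (y), 6 mm thick, clamped by hand at unmeasured places, to be felt: the left one's inner edge at y = 105 to 122 mm, the right one 226 to 236 mm from it, so the slab has 3 to 13 mm play

How it is judged:
On the way, in this order (a step that is already met when the one before it is completed fails the run):
1. the slab, lying flat between the plates, is pressed with more than 9 N by fingers at its left end (contact force between the fingers and slab above 9 N and y of the grasp point in the frame of slab_centre above 0.1 m and z of slab_centre in the frame of bed_floor below 0.0142 m and angle between slab_centre's own z axis and vertical below 0.01 rad), for 0.05 s.
2. the slab, lying flat between the plates, is pressed with more than 9 N by fingers at its right end (contact force between the fingers and slab above 9 N and y of the grasp point in the frame of slab_centre below -0.1 m and z of slab_centre in the frame of bed_floor below 0.0142 m and angle between slab_centre's own z axis and vertical below 0.01 rad), for 0.05 s.
At the end, for the whole second after the job is handed in: the slab rests flat on the bed floor between the two stop plates (its centre 11 to 14.2 mm above bed_floor, within 25 mm of it sideways, tilt under 0.01 rad) and is at rest (z of slab_centre in the frame of bed_floor between 0.011 and 0.0142 m and angle between slab_centre's own z axis and vertical below 0.01 rad and horizontal distance between slab_centre and bed_floor below 0.025 m and linear speed of slab below 0.01 m/s); the robot touches nothing.
It fails at once if the robot pushes on the slab with more than 20 N (contact force between any of the arm, the fingers and slab above 20 N).
It fails at once if the brass weight or a thread spool is moved by more than 20 mm (distance of any of weight, blue_spool, red_spool from where it was at the start of the episode above 0.02 m).
It also fails if it takes over 51 s, if anything falls off the work surface, if the arm or the gripper's body presses on something with over 40 N, if the wrist force passes 120 N, or if a joint passes its speed limit or range.

## Working session

There is one attempt and no reset: what is moved stays moved. The work goes in short steps, Python scripts to look and compute and a tool call to move; the robot and the scene stay as the last step left them, time stands still between calls to the robot, and variables do not carry over. Pictures are saved under pics/ and viewed, and the job is handed in when it is done.

Besides the shell and the picture viewer there is one more tool, called after "Call:" as name(argument=value, ...), one argument or row to a line, values as JSON. servo_tool: Moves the arm, as the interface text tells. Its arguments: {"type":"object","properties":{"increments":{"type":"array"}},"required":["increments"]}

```bash
mkdir -p pics; ls; python3 - <<'E'
from bench import arm
import cv2, numpy as np
s=arm.sense(); print({k:np.round(v,3).tolist() for k,v in s.items()})
for c in ["top","side"]:
    im=arm.read_camera(c); cv2.imwrite(f"pics/{c}0.png",im)
    cal=arm.get_calibration(c); print(c,{k:np.round(v,3).tolist() for k,v in cal.items()})
    for t in ["slab_centre","bed_floor","bed","weight","blue_spool","red_spool"]:
        r=arm.tip_of(c,t); print(t,[(np.round(np.array(d['at'])*[640,480],1).tolist(),round(d['p'],2)) for d in r[:2]])
print(arm.get_calibration("wrist"))
E
```

```text
pics
{'time': 0.0, 'joint_pos': [-1.373, 0.36, 1.511, 0.0, 1.272, -0.115], 'dq': [-0.001, -0.0, 0.0, 0.0, -0.0, -0.001], 'joint_torque': [0.003, -52.762, -27.862, 0.0, 0.013, -0.0], 'position': [0.185, -0.57, 0.23], 'tool_rot': [-2.539, 1.848, 0.002], 'ft_force': [-0.429, -0.467, -0.353], 'ft_torque': [0.015, 0.001, -0.006], 'opening': 0.085}
top {'K': [[448.975, 0.0, 319.678], [0.0, 448.975, 241.069], [0.0, 0.0, 1.0]], 'R': [[-0.005, -0.999, 0.036], [-0.998, 0.002, -0.063], [0.063, -0.036, -0.997]], 't': [-0.049, 0.533, 0.991]}
slab_centre [([287.1, 239.2], 0.57)]
bed_floor []
bed []
weight []
blue_spool [([138.0, 220.4], 0.69)]
red_spool [([481.2, 232.8], 0.75)]
side {'K': [[606.43, 0.0, 318.042], [0.0, 606.43, 243.31], [0.0, 0.0, 1.0]], 'R': [[0.999, 0.045, 0.011], [0.042, -0.781, -0.623], [-0.02, 0.623, -0.782]], 't': [-0.526, -0.018, 1.415]}
slab_centre [([316.6, 232.7], 0.74)]
bed_floor []
bed []
weight [([293.7, 139.3], 0.69)]
blue_spool [([340.8, 143.1], 0.73)]
red_spool [([316.5, 425.2], 0.69)]
{'K': array([[398.54587802,   0.        , 318.34088535],
       [  0.        , 398.54587802, 230.51824785],
       [  0.        ,   0.        ,   1.        ]]), 'mount': array([[ 9.99999686e-01,  6.79423647e-04,  4.08112720e-04,
        -7.94509525e-04],
       [-7.61999170e-04,  9.65808057e-01,  2.59257049e-01,
        -6.56721934e-02],
       [-2.18013183e-04, -2.59257278e-01,  9.65808271e-01,
        -1.42224970e-01],
       [ 0.00000000e+00,  0.00000000e+00,  0.00000000e+00,
         1.00000000e+00]])}
```

View pics/top0.png

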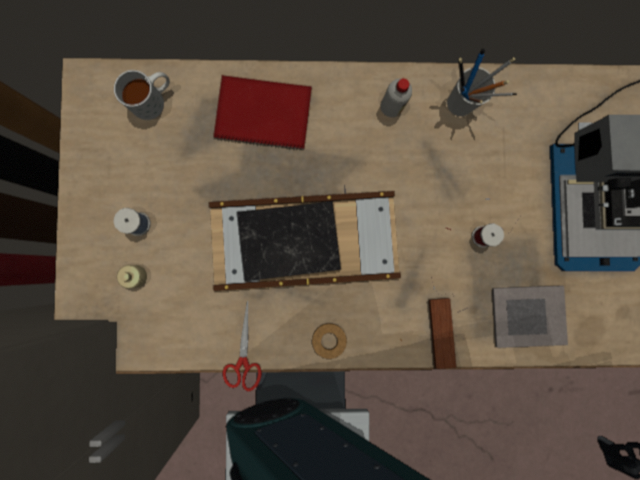

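View pics/side0.png

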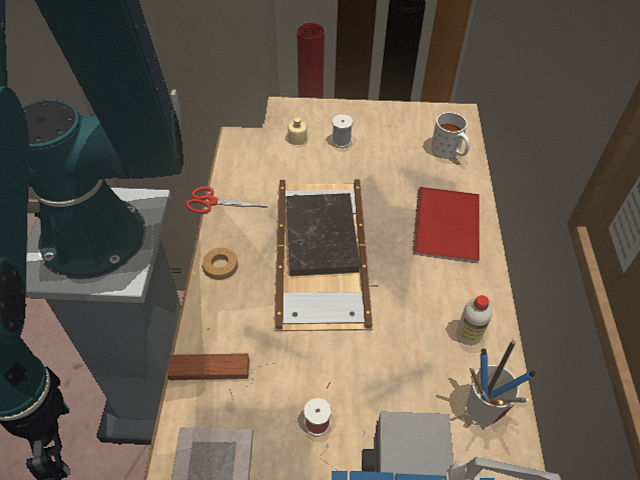

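```bash
cat > h.py <<'E'
from bench import arm
import cv2, numpy as np
def ray(c,uv,z):
    cal=arm.get_calibration(c); K,R,t=cal["K"],cal["R"],cal["t"]
    d=R.T@np.linalg.solve(K,[uv[0],uv[1],1.]); o=-R.T@np.array(t)
    return o+d*(z-o[2])/d[2]
def proj(c,X):
    cal=arm.get_calibration(c); p=cal["K"]@(cal["R"]@np.array(X)+cal["t"]); return p[:2]/p[2]
E
python3 - <<'E'
from h import *
a=cv2.imread("pics/top0.png"); cv2.imwrite("pics/topz.png",cv2.resize(a[180:300,200:410],None,fx=3.8,fy=3.8,interpolation=cv2.INTER_CUBIC))
a=cv2.imread("pics/side0.png"); cv2.imwrite("pics/sidez.png",cv2.resize(a[170:335,260:390],None,fx=3.6,fy=3.6,interpolation=cv2.INTER_CUBIC))
for c in ["top","side"]:
    arm.read_camera(c)
    for t in ["slab","bed"]:
        r=arm.cut_out(c,t)
        for d in r[:1]:
            m=d['pixels'].astype('uint8'); print(c,t,d['p'],m.sum())
            b=cv2.boxPoints(cv2.minAreaRect(cv2.findNonZero(m))); print(b.round(1).tolist())
            for p in b: print(ray(c,p,0.034 if t=="slab" else .022).round(4))
for n,uv,z in [("blue",(138,220.4),0),("red",(481.2,232.8),0),("w",(130,285),0)]: print(n,ray("top",uv,z).round(3))
for n,uv,z in [("blue",(340.8,143.1),0),("red",(316.5,425.2),0),("w",(293.7,139.3),0)]: print(n,ray("side",uv,z).round(3))
E
```

```text
top slab 0.58 6647
[[236.0, 212.1999969482422], [333.1000061035156, 201.6999969482422], [340.5, 270.70001220703125], [243.39999389648438, 281.1000061035156]]
[0.5961 0.1345 0.034 ]
[ 0.6195 -0.0801  0.034 ]
[ 0.4663 -0.0955  0.034 ]
[0.4445 0.1173 0.034 ]
top bed 0.83 5681
[[207.6999969482422, 201.60000610351562], [395.0, 190.39999389648438], [400.3999938964844, 280.6000061035156], [213.1999969482422, 291.79998779296875]]
[0.6213 0.199  0.022 ]
[ 0.6473 -0.2216  0.022 ]
[ 0.4435 -0.2307  0.022 ]
[0.4211 0.185  0.022 ]
side slab 0.9 5553
[[283.6000061035156, 196.1999969482422], [354.5, 191.3000030517578], [360.1000061035156, 272.79998779296875], [289.20001220703125, 277.70001220703125]]
[0.438  0.1174 0.034 ]
[0.6076 0.1429 0.034 ]
[ 0.6216 -0.0991  0.034 ]
[ 0.4692 -0.1201  0.034 ]
side bed 0.86 4793
[[275.0, 180.0], [372.0, 180.0], [372.0, 331.0], [275.0, 331.0]]
[0.411 0.182 0.022]
[0.6514 0.1954 0.022 ]
[ 0.6469 -0.2355  0.022 ]
[ 0.4492 -0.2457  0.022 ]
blue [0.582 0.36  0.   ]
red [ 0.552 -0.426  0.   ]
w [0.436 0.374 0.   ]
blue [0.571 0.35  0.   ]
red [ 0.543 -0.431  0.   ]
w [0.445 0.358 0.   ]
```

View pics/topz.png

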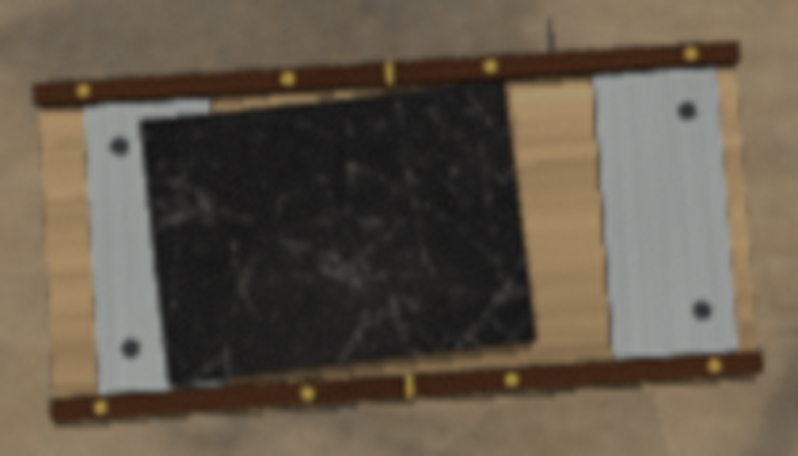

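View pics/sidez.png

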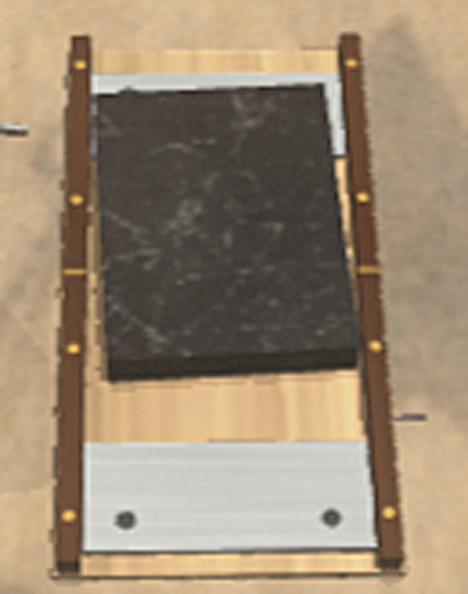

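```bash
python3 - <<'E'
from h import *
from scipy.optimize import least_squares
T=np.array([[35,85],[738,43],[762,368],[53,420]])/3.8+[200,180]   # LF,RF,RN,LN
S=np.array([[358,34],[404,556],[57,558],[71,36]])/3.6+[260,170]
for c,P in (("top",T),("side",S)):
    W=np.array([ray(c,p,.022) for p in P]); print(c,W.round(4).tolist(),W.mean(0).round(4))
def f(q,cams=("top","side")):
    cx,cy,a=q;ux=np.array([np.cos(a),np.sin(a)]);uy=np.array([-ux[1],ux[0]]);r=[]
    for c,P in (("top",T),("side",S)):
        if c not in cams: continue
        for (sx,sy),p in zip([(1,1),(1,-1),(-1,-1),(-1,1)],P):
            X=np.r_[np.array([cx,cy])+sx*.1025*ux+sy*.21*uy,.022]; r+=list(proj(c,X)-p)
    return r
for cams in (("top",),("side",),("top","side")):
    s=least_squares(f,[.53,-.02,.05],args=(cams,)); print(cams,s.x.round(4),np.round(s.fun,1))
cx,cy,a=s.x;ux=np.array([np.cos(a),np.sin(a)]);uy=np.array([-ux[1],ux[0]])
def tobed(w): d=w[:2]-[cx,cy]; return np.r_[d@ux,d@uy].round(4)
print("slab top corners L far,R far,R near,L near (top cam)")
for p,z in (((143,120),.038),((502,82),.032),((535,342),.032),((172,385),.038)): print(tobed(ray("top",np.array(p)/3.8+[200,180],z)))
print("side");
for p,z in (((323,84),.038),((355,350),.032),((108,366),.032),((97,95),.038)): print(tobed(ray("side",np.array(p)/3.6+[260,170],z)))
print("plates top: L inner far, R inner far, R inner near, L outer far")
for p in ((210,104),(594,76),(612,357),(83,107)): print(tobed(ray("top",np.array(p)/3.8+[200,180],.012)))
print("side: R inner near, far, L inner far, Louter far")
for p in ((84,442),(368,442),(344,156),(338,74)): print(tobed(ray("side",np.array(p)/3.6+[260,170],.012)))
E
```

```text
top [[0.6196, 0.1958, 0.022], [0.6451, -0.2198, 0.022], [0.4518, -0.2311, 0.022], [0.4239, 0.1833, 0.022]] [ 0.5351 -0.018   0.022 ]
side [[0.6202, 0.1956, 0.022], [0.6475, -0.22, 0.022], [0.4497, -0.2315, 0.022], [0.4227, 0.1827, 0.022]] [ 0.535  -0.0183  0.022 ]
('top',) [ 0.5353 -0.018   0.0637] [-1.  -2.   0.5 -2.5  1.4  2.4 -0.8  2. ]
('side',) [ 0.535  -0.0173  0.0647] [ 1.4 -0.9  1.6  0.2 -1.7  0.8 -1.3 -0.9]
('top', 'side') [ 0.5352 -0.0177  0.0642] [-1.2 -2.   0.4 -2.5  1.3  2.5 -0.9  2.1  1.5 -0.7  1.6  0.4 -1.7  0.9
 -1.2 -0.8]
slab top corners L far,R far,R near,L near (top cam)
[0.0711 0.1438]
[ 0.0809 -0.0656]
[-0.0723 -0.0741]
[-0.0824  0.1361]
side
[0.0703 0.1454]
[ 0.0789 -0.0702]
[-0.0709 -0.0805]
[-0.0801  0.1368]
plates top: L inner far, R inner far, R inner near, L outer far
[0.0817 0.1073]
[ 0.0839 -0.1225]
[-0.0845 -0.1208]
[0.0847 0.1822]
side: R inner near, far, L inner far, Louter far
[-0.0854 -0.1219]
[ 0.0847 -0.1239]
[0.0835 0.1043]
[0.0837 0.1791]
```

```bash
cat >> h.py <<'E'
from scipy.spatial.transform import Rotation as Ro
C=np.array([.5352,-.0177]);A=.0642;UX=np.array([np.cos(A),np.sin(A)]);UY=np.array([-UX[1],UX[0]])
def st():
    s=arm.sense();R=Ro.from_rotvec(s["tool_rot"]).as_matrix();p=np.array(s["position"]);d=p[:2]-C
    yaw=np.degrees(np.arctan2(R[1,0],R[0,0])); f=np.array(s["ft_force"])
    print("t",round(s["time"],2),"bed xy",(d@UX).round(4),(d@UY).round(4),"z",p[2].round(4),"yaw-bed",round(yaw-np.degrees(A),2),"tilt",np.degrees(np.arccos(-R[2,2])).round(2),"F bed",(f[:2]@UX).round(2),(f[:2]@UY).round(2),f[2].round(2),"open",round(s["opening"],4))
    return s,p,R
E
python3 - <<'E'
from h import *
s,p,R=st()
yaw=np.degrees(np.arctan2(R[1,0],R[0,0]))
way=np.linspace(p,[.45,-.25,.20],11)[1:]; end=np.r_[C+.18*UY,.15]
way=np.vstack([way,np.linspace(way[-1],end,11)[1:]])
turn=[(np.degrees(A)-yaw)/10]*10+[0]*10
q=p
for w,t in zip(way,turn):
    a=np.radians(yaw);M=np.c_[[np.cos(a),np.sin(a),0],[np.sin(a),-np.cos(a),0],[0,0,-1]]
    print((M.T@(w-q)*100).round(2).tolist(),round(-t,2)); q=w; yaw+=t
E
```

```text
t 1.0 bed xy -0.3854 -0.5295 z 0.2313 yaw-bed -75.76 tilt 0.0 F bed -0.1 0.23 -0.94 open 0.0853
[-2.24, -3.51, 0.31] -7.58
[-1.75, -3.78, 0.31] -7.58
[-1.24, -3.97, 0.31] -7.58
[-0.71, -4.1, 0.31] -7.58
[-0.16, -4.16, 0.31] -7.58
[0.39, -4.15, 0.31] -7.58
[0.93, -4.06, 0.31] -7.58
[1.46, -3.9, 0.31] -7.58
[1.96, -3.67, 0.31] -7.58
[2.43, -3.38, 0.31] -7.58
[1.0, -4.06, 0.5] 0
[1.0, -4.06, 0.5] 0
[1.0, -4.06, 0.5] 0
[1.0, -4.06, 0.5] 0
[1.0, -4.06, 0.5] 0
[1.0, -4.06, 0.5] 0
[1.0, -4.06, 0.5] 0
[1.0, -4.06, 0.5] 0
[1.0, -4.06, 0.5] 0
[1.0, -4.06, 0.5] 0
```

Call:
servo_tool(
  increments=[
    [[-2.24,-3.51,0.31,0,0,-7.58,1],[-1.75,-3.78,0.31,0,0,-7.58,1],[-1.24,-3.97,0.31,0,0,-7.58,1],[-0.71,-4.1,0.31,0,0,-7.58,1],[-0.16,-4.16,0.31,0,0,-7.58,1],[0.39,-4.15,0.31,0,0,-7.58,1],[0.93,-4.06,0.31,0,0,-7.58,1],[1.46,-3.9,0.31,0,0,-7.58,1],[1.96,-3.67,0.31,0,0,-7.58,1],[2.43,-3.38,0.31,0,0,-7.58,1]],
  ],
)

```text
time: 2.0
position: [0.4507, -0.2485, 0.2004]
tool_rot: [3.139, 0.11, 0.001]
ft_force: [0.6, -0.6, 0.3]
opening: 0.0854
```

Call:
servo_tool(
  increments=[
    [[1,-4.06,0.5,0,0,0,1],[1,-4.06,0.5,0,0,0,1],[1,-4.06,0.5,0,0,0,1],[1,-4.06,0.5,0,0,0,1],[1,-4.06,0.5,0,0,0,1],[1,-4.06,0.5,0,0,0,1],[1,-4.06,0.5,0,0,0,1],[1,-4.06,0.5,0,0,0,1],[1,-4.06,0.5,0,0,0,1],[1,-4.06,0.5,0,0,0,1]],
  ],
)

```text
time: 3.0
position: [0.5234, 0.1636, 0.1503]
tool_rot: [-3.14, -0.102, -0.001]
ft_force: [1.0, -0.1, -0.2]
opening: 0.0856
```

```bash
python3 - <<'E'
from h import *
st(); a=arm.read_camera("wrist"); cv2.imwrite("pics/w1.png",a)
E
```

```text
t 3.0 bed xy -0.0001 0.1817 z 0.1503 yaw-bed 0.05 tilt 0.03 F bed 1.0 -0.15 -0.16 open 0.0856
```

View pics/w1.png

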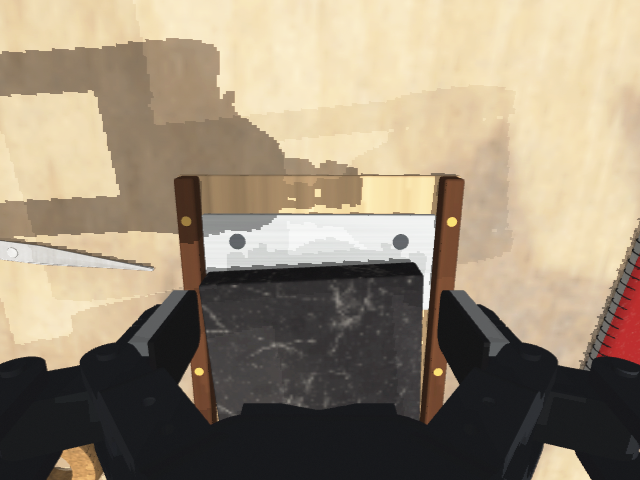

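```bash
python3 - <<'E'
from h import *
s,p,R=st(); c=arm.get_calibration("wrist");K=c["K"];M=c["mount"]
def wr(uv,z):
    d=R@(M[:3,:3]@np.linalg.solve(K,[*uv,1.]));o=R@M[:3,3]+p
    X=o+d*(z-o[2])/d[2]; return [((X[:2]-C)@UX).round(4),((X[:2]-C)@UY).round(4)]
for n,uv,z in (("slab topL near",(203,287),.038),("far",(422,276),.038),("bot near",(203,275),.012),("bot far",(420,263),.012),("plate out near",(203,215),.012),("far",(434,214),.012),("plate in far",(430,310),.012),("rail far end in",(443,177),.022),("rail near end in",(196,177),.022)): print(n,wr(uv,z))
E
```

```text
t 3.05 bed xy 0.0014 0.1873 z 0.1499 yaw-bed 0.11 tilt 0.28 F bed 2.83 4.36 0.67 open 0.0857
slab topL near [np.float64(-0.0772), np.float64(0.1456)]
far [np.float64(0.0724), np.float64(0.1539)]
bot near [np.float64(-0.0846), np.float64(0.1442)]
bot far [np.float64(0.0775), np.float64(0.1541)]
plate out near [np.float64(-0.0813), np.float64(0.1903)]
far [np.float64(0.085), np.float64(0.1914)]
plate in far [np.float64(0.0878), np.float64(0.1159)]
rail far end in [np.float64(0.0862), np.float64(0.2193)]
rail near end in [np.float64(-0.0812), np.float64(0.2188)]
```

Call:
servo_tool(
  increments=[
    [[0,0,2,0,0,0,1],[0,0,3,0,0,0,1],[0,0,3,0,0,0,1],[0,0,2,0,0,0,1],[0,0,1,0,0,0,1],[0,0,0.5,0,0,0,1],[0,0,0.5,0,0,0,1],[0,0,0,0,0,0,1]],
  ],
)

```text
time: 3.85
position: [0.5236, 0.1618, 0.0306]
tool_rot: [-3.14, -0.102, -0.001]
ft_force: [0.1, -0.8, -0.1]
opening: 0.0854
```

```bash
python3 - <<'E'
from h import *
st(); a=arm.read_camera("wrist"); cv2.imwrite("pics/w2.png",a)
a=arm.read_camera("side"); cv2.imwrite("pics/s2.png",cv2.resize(a[90:340,240:400],None,fx=2.4,fy=2.4,interpolation=cv2.INTER_CUBIC))
st()
E
```

```text
t 3.85 bed xy -0.0001 0.1799 z 0.0306 yaw-bed 0.04 tilt 0.04 F bed 0.02 -0.8 -0.13 open 0.0854
t 3.95 bed xy 0.0002 0.18 z 0.0311 yaw-bed 0.04 tilt 0.08 F bed -0.45 -0.01 -0.42 open 0.0854
```

View pics/w2.png

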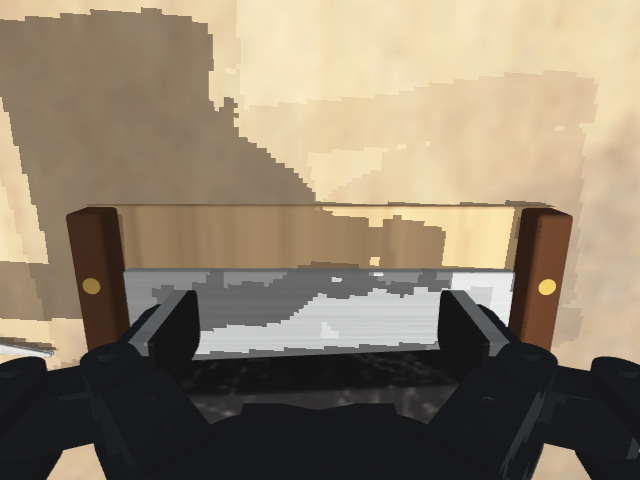

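View pics/s2.png

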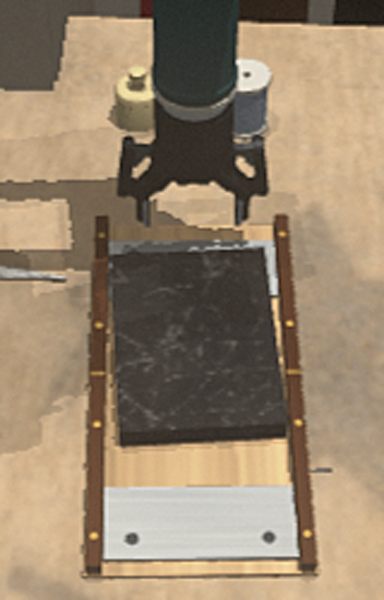

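Call:
servo_tool(
  increments=[
    [[0,0,0.4,0,0,0,1],[0,0,0.4,0,0,0,1],[0,0,0.3,0,0,0,1],[0,0,0,0,0,0,1]],
  ],
)

```text
time: 4.35
position: [0.5228, 0.1617, 0.0188]
tool_rot: [3.14, 0.102, -0.001]
ft_force: [-0.8, -0.9, -0.1]
opening: 0.0861
```

Call:
servo_tool(
  increments=[
    [[0,0,0.2,0,0,0,1],[0,0,0.2,0,0,0,1],[0,0,0,0,0,0,1]],
  ],
)

```text
time: 4.65
position: [0.523, 0.1618, 0.0151]
tool_rot: [-3.14, -0.102, 0.001]
ft_force: [-0.5, -0.6, -0.5]
opening: 0.0856
```

Call:
servo_tool(
  increments=[
    [[0,0,0.15,0,0,0,1],[0,0,0.15,0,0,0,1],[0,0,0.15,0,0,0,1],[0,0,0,0,0,0,1]],
  ],
)

```text
time: 5.05
position: [0.523, 0.1618, 0.0106]
tool_rot: [-3.14, -0.102, 0.001]
ft_force: [0.5, -0.7, -0.6]
opening: 0.0855
```

Call:
servo_tool(
  increments=[
    [[0,0,0.2,0,0,0,1],[0,0,0.2,0,0,0,1],[0,0,0.2,0,0,0,1],[0,0,0,0,0,0,1]],
  ],
)

```text
time: 5.45
position: [0.5229, 0.1618, 0.0045]
tool_rot: [-3.14, -0.102, 0.001]
ft_force: [0.3, -0.3, -0.6]
opening: 0.0853
```

Call:
servo_tool(
  increments=[
    [[0,0,0.15,0,0,0,1],[0,0,0.15,0,0,0,1],[0,0,0,0,0,0,1]],
  ],
)

```text
time: 5.75
position: [0.523, 0.1618, 0.0017]
tool_rot: [-3.14, -0.102, 0.0]
ft_force: [0.2, 0.3, 0.2]
opening: 0.0853
```

Call:
servo_tool(
  increments=[
    [[0,0,0.1,0,0,0,1],[0,0,0.1,0,0,0,1],[0,0,0.1,0,0,0,1],[0,0,0,0,0,0,1]],
  ],
)

```text
time: 6.15
position: [0.5232, 0.1618, -0.0011]
tool_rot: [-3.14, -0.102, -0.0]
ft_force: [0.4, 0.5, 0.8]
opening: 0.0852
```

Call:
servo_tool(
  increments=[
    [[0,0,-0.4,0,0,0,1],[0,0.3,0,0,0,0,1],[0,0.4,0,0,0,0,1],[0,0.4,0,0,0,0,1],[0,0.2,0,0,0,0,1],[0,0,0,0,0,0,1]],
  ],
)

```text
time: 6.75
position: [0.524, 0.1484, 0.0028]
tool_rot: [-3.14, -0.101, 0.0]
ft_force: [-0.0, 0.5, -1.4]
opening: 0.0852
```

Call:
servo_tool(
  increments=[
    [[0,0.15,0,0,0,0,1],[0,0.15,0,0,0,0,1],[0,0.15,0,0,0,0,1]],
  ],
)

```text
time: 7.05
position: [0.5243, 0.1443, 0.0028]
tool_rot: [-3.14, -0.102, 0.0]
ft_force: [0.0, 0.2, -0.1]
opening: 0.0856
```

Call:
servo_tool(
  increments=[
    [[0,0.15,0,0,0,0,1],[0,0.15,0,0,0,0,1],[0,0.15,0,0,0,0,1]],
  ],
)

```text
time: 7.35
position: [0.5246, 0.14, 0.0028]
tool_rot: [-3.14, -0.102, -0.0]
ft_force: [0.2, 5.0, -0.4]
opening: 0.0854
```

Call:
servo_tool(
  increments=[
    [[0,0.15,0,0,0,0,1],[0,0.15,0,0,0,0,1],[0,0.15,0,0,0,0,1],[0,0.15,0,0,0,0,1]],
  ],
)

```text
time: 7.75
position: [0.525, 0.1339, 0.0028]
tool_rot: [-3.14, -0.102, -0.0]
ft_force: [0.3, 3.9, -2.6]
opening: 0.0855
```

Call:
servo_tool(
  increments=[
    [[0,0.15,0,0,0,0,1],[0,0.15,0,0,0,0,1],[0,0.15,0,0,0,0,1],[0,0.15,0,0,0,0,1]],
  ],
)

```text
time: 8.15
position: [0.5253, 0.1277, 0.0028]
tool_rot: [-3.14, -0.102, 0.0]
ft_force: [0.8, 4.3, -2.3]
opening: 0.0853
```

Call:
servo_tool(
  increments=[
    [[0,0.2,0,0,0,0,1],[0,0.2,0,0,0,0,1],[0,0.2,0,0,0,0,1],[0,0.2,0,0,0,0,1],[0,0.2,0,0,0,0,1]],
  ],
)

```text
time: 8.65
position: [0.526, 0.1177, 0.0028]
tool_rot: [-3.14, -0.102, 0.0]
ft_force: [1.0, 3.2, -2.7]
opening: 0.0858
```

Call:
servo_tool(
  increments=[
    [[0,0.2,0,0,0,0,1],[0,0.2,0,0,0,0,1],[0,0.1,0,0,0,0,1],[0,0,0,0,0,0,1]],
  ],
)

```text
time: 9.05
position: [0.5262, 0.1127, 0.0028]
tool_rot: [3.14, 0.102, -0.0]
ft_force: [0.3, 2.3, -3.0]
opening: 0.0854
```

```bash
python3 - <<'E'
from h import *
st()
a=arm.read_camera("side"); cv2.imwrite("pics/s3.png",cv2.resize(a[150:340,250:390],None,fx=3.1,fy=3.1,interpolation=cv2.INTER_CUBIC))
a=arm.read_camera("top"); cv2.imwrite("pics/t3.png",cv2.resize(a[180:300,200:410],None,fx=3.8,fy=3.8,interpolation=cv2.INTER_CUBIC))
E
```

```text
t 9.05 bed xy -0.0006 0.1307 z 0.0028 yaw-bed 0.03 tilt 0.02 F bed 0.5 2.3 -3.03 open 0.0854
```

View pics/s3.png

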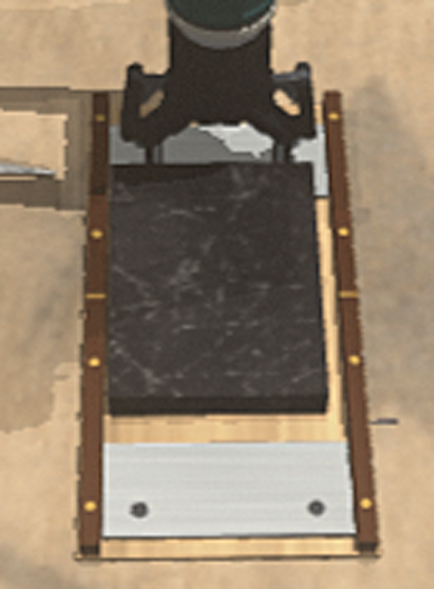

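View pics/t3.png

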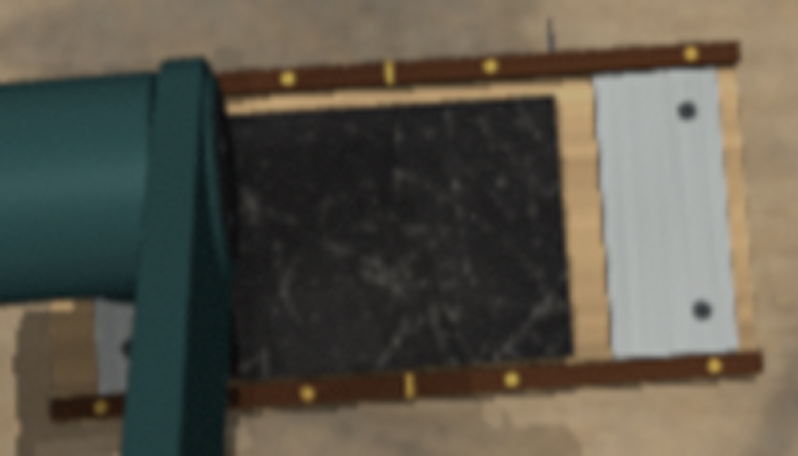

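Call:
servo_tool(
  increments=[
    [[0,0.2,0,0,0,0,1],[0,0.2,0,0,0,0,1],[0,0.2,0,0,0,0,1],[0,0.2,0,0,0,0,1],[0,0.2,0,0,0,0,1]],
  ],
)

```text
time: 9.65
position: [0.5268, 0.1027, 0.0027]
tool_rot: [-3.14, -0.102, 0.001]
ft_force: [-0.2, 3.9, -2.7]
opening: 0.0856
```

Call:
servo_tool(
  increments=[
    [[0,0.1,0,0,0,0,1],[0,0.1,0,0,0,0,1],[0,0.1,0,0,0,0,1]],
  ],
)

```text
time: 9.95
position: [0.5272, 0.0999, 0.0028]
tool_rot: [-3.14, -0.102, 0.0]
ft_force: [-0.6, 4.0, -3.4]
opening: 0.0856
```

Call:
servo_tool(
  increments=[
    [[0,0.1,0,0,0,0,1],[0,0.1,0,0,0,0,1]],
  ],
)

```text
time: 10.15
position: [0.5273, 0.0979, 0.0028]
tool_rot: [-3.14, -0.102, 0.0]
ft_force: [-0.3, 4.6, -2.6]
opening: 0.0854
```

Call:
servo_tool(
  increments=[
    [[0,0.1,0,0,0,0,1],[0,0.1,0,0,0,0,1]],
  ],
)

```text
time: 10.35
position: [0.5274, 0.0959, 0.0028]
tool_rot: [-3.14, -0.102, 0.0]
ft_force: [-0.3, 3.9, -2.4]
opening: 0.0855
```

Call:
servo_tool(
  increments=[
    [[0,0.1,0,0,0,0,1],[0,0.1,0,0,0,0,1]],
  ],
)

```text
time: 10.55
position: [0.5276, 0.0939, 0.0028]
tool_rot: [-3.14, -0.102, 0.0]
ft_force: [-1.2, 4.5, -2.7]
opening: 0.0852
```

Call:
servo_tool(
  increments=[
    [[0,0.1,0,0,0,0,1]],
  ],
)

```text
time: 10.65
position: [0.5277, 0.0929, 0.0028]
tool_rot: [-3.14, -0.102, -0.0]
ft_force: [-0.2, 4.2, -2.6]
opening: 0.0853
```

Call:
servo_tool(
  increments=[
    [[0,0.1,0,0,0,0,1]],
  ],
)

```text
time: 10.75
position: [0.5277, 0.0919, 0.0028]
tool_rot: [-3.14, -0.102, 0.0]
ft_force: [0.3, 3.8, -2.6]
opening: 0.0852
```

Call:
servo_tool(
  increments=[
    [[0,0.05,0,0,0,0,1]],
  ],
)

```text
time: 10.85
position: [0.5278, 0.0914, 0.0028]
tool_rot: [-3.14, -0.102, -0.0]
ft_force: [-0.1, 4.5, -2.5]
opening: 0.0854
```

```bash
python3 - <<'E'
from h import *
st()
a=arm.read_camera("side"); cv2.imwrite("pics/s4.png",cv2.resize(a[150:340,250:390],None,fx=3.1,fy=3.1,interpolation=cv2.INTER_CUBIC))
a=arm.read_camera("wrist"); cv2.imwrite("pics/w4.png",a)
E
```

```text
t 10.85 bed xy -0.0004 0.1093 z 0.0028 yaw-bed 0.04 tilt 0.0 F bed 0.22 4.47 -2.51 open 0.0854
```

View pics/s4.png

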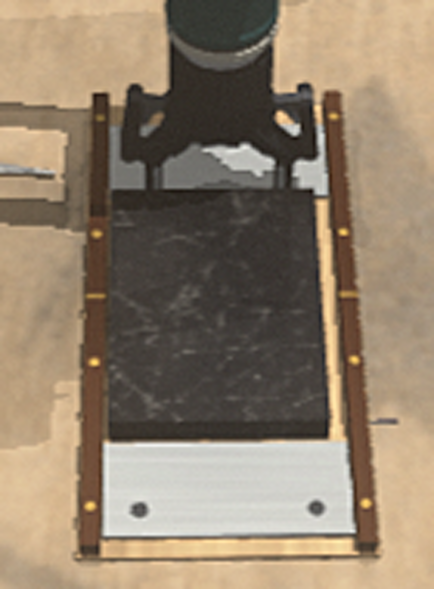

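View pics/w4.png

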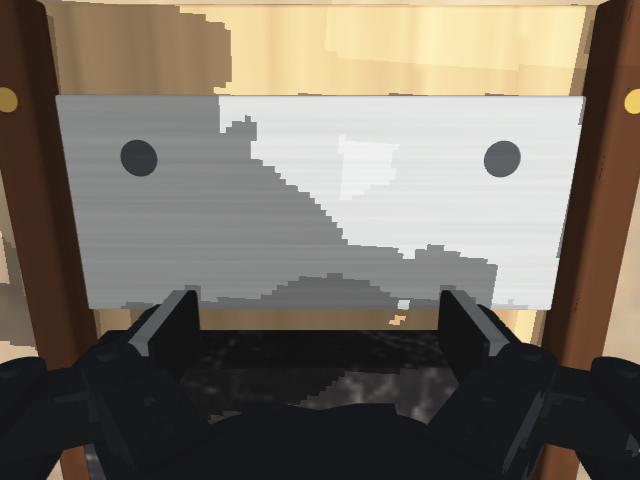

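Call:
servo_tool(
  increments=[
    [[0,-0.2,0,0,0,0,1],[0,-0.2,0,0,0,0,1],[0,0,0,0,0,0,1]],
  ],
)

```text
time: 11.25
position: [0.5278, 0.0954, 0.003]
tool_rot: [3.14, 0.103, 0.001]
ft_force: [0.0, 0.3, 0.3]
opening: 0.0855
```

```bash
python3 - <<'E'
from h import *
st()
a=arm.read_camera("side"); cv2.imwrite("pics/s5.png",cv2.resize(a[150:340,250:390],None,fx=3.1,fy=3.1,interpolation=cv2.INTER_CUBIC))
a=arm.read_camera("wrist"); cv2.imwrite("pics/w5.png",a)
E
```

```text
t 11.25 bed xy -0.0001 0.1133 z 0.003 yaw-bed 0.07 tilt 0.04 F bed 0.05 0.27 0.35 open 0.0855
```

View pics/s5.png

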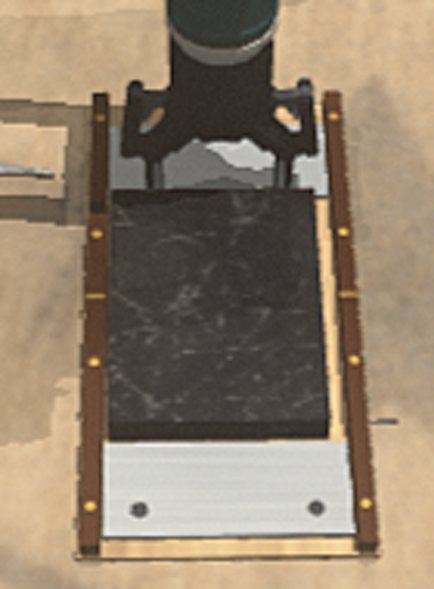

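View pics/w5.png

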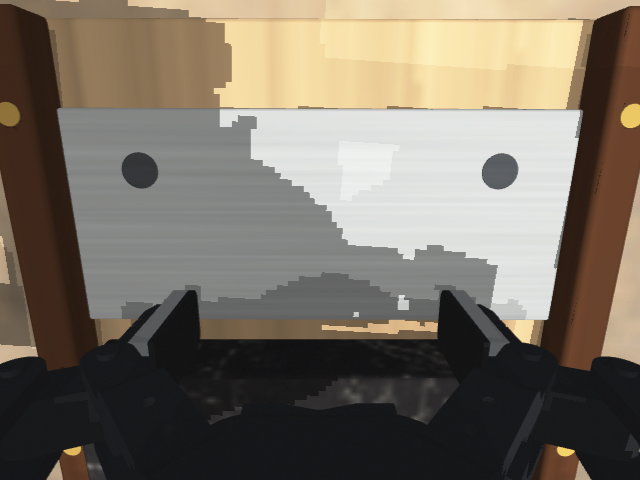

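Call:
servo_tool(
  increments=[
    [[0,0.2,0,0,0,0,1],[0,0.15,0,0,0,0,1],[0,0.05,0,0,0,0,1]],
  ],
)

```text
time: 11.65
position: [0.5278, 0.0913, 0.0028]
tool_rot: [-3.14, -0.101, 0.0]
ft_force: [0.6, 2.2, 0.2]
opening: 0.0857
```

Call:
servo_tool(
  increments=[
    [[0,0.05,0,0,0,0,1],[0,0.05,0,0,0,0,1]],
  ],
)

```text
time: 11.85
position: [0.5278, 0.0912, 0.0029]
tool_rot: [-3.139, -0.101, -0.0]
ft_force: [1.0, 6.2, -0.8]
opening: 0.0855
```

Call:
servo_tool(
  increments=[
    [[0,0.05,0,0,0,0,1],[0,0.05,0,0,0,0,1]],
  ],
)

```text
time: 12.05
position: [0.5279, 0.0903, 0.0028]
tool_rot: [-3.139, -0.101, -0.0]
ft_force: [-0.8, 6.2, 0.7]
opening: 0.0851
```

Call:
servo_tool(
  increments=[
    [[0,0.05,0,0,0,0,1],[0,0.05,0,0,0,0,1]],
  ],
)

```text
time: 12.25
position: [0.5279, 0.0894, 0.0029]
tool_rot: [-3.139, -0.101, -0.0]
ft_force: [-0.1, 6.4, 0.6]
opening: 0.0857
```

Call:
servo_tool(
  increments=[
    [[0,0.05,0,0,0,0,1]],
  ],
)

```text
time: 12.35
position: [0.5279, 0.0889, 0.0029]
tool_rot: [-3.139, -0.101, -0.0]
ft_force: [0.2, 7.2, 0.9]
opening: 0.0852
```

Call:
servo_tool(
  increments=[
    [[0,0.05,0,0,0,0,1]],
  ],
)

```text
time: 12.45
position: [0.5279, 0.0884, 0.0028]
tool_rot: [-3.139, -0.101, 0.0]
ft_force: [-0.7, 7.0, 1.0]
opening: 0.0855
```

Call:
servo_tool(
  increments=[
    [[0,0.05,0,0,0,0,1]],
  ],
)

```text
time: 12.55
position: [0.5279, 0.0879, 0.0028]
tool_rot: [-3.139, -0.101, 0.0]
ft_force: [-0.5, 6.8, 0.6]
opening: 0.0853
```

Call:
servo_tool(
  increments=[
    [[0,0.05,0,0,0,0,1]],
  ],
)

```text
time: 12.65
position: [0.528, 0.0874, 0.0029]
tool_rot: [-3.139, -0.101, 0.0]
ft_force: [-0.0, 7.6, 0.6]
opening: 0.0854
```

Call:
servo_tool(
  increments=[
    [[0,0.04,0,0,0,0,1]],
  ],
)

```text
time: 12.75
position: [0.528, 0.0874, 0.0029]
tool_rot: [-3.138, -0.1, 0.0]
ft_force: [-0.1, 10.3, 0.6]
opening: 0.085
```

Call:
servo_tool(
  increments=[
    [[0,0.04,0,0,0,0,1]],
  ],
)

```text
time: 12.85
position: [0.528, 0.0874, 0.0029]
tool_rot: [-3.138, -0.1, -0.0]
ft_force: [0.4, 12.5, 0.8]
opening: 0.0857
```

Call:
servo_tool(
  increments=[
    [[0,0.04,0,0,0,0,1]],
  ],
)

```text
time: 12.95
position: [0.5281, 0.0873, 0.0029]
tool_rot: [-3.137, -0.1, -0.0]
ft_force: [0.6, 14.1, 0.1]
opening: 0.0854
```

```bash
python3 - <<'E'
from h import *
st()
a=arm.read_camera("side"); cv2.imwrite("pics/s6.png",cv2.resize(a[150:340,250:390],None,fx=3.1,fy=3.1,interpolation=cv2.INTER_CUBIC))
a=arm.read_camera("wrist"); cv2.imwrite("pics/w6.png",a)
st()
E
```

```text
t 12.95 bed xy -0.0003 0.1052 z 0.0029 yaw-bed -0.04 tilt 0.17 F bed 1.46 13.99 0.06 open 0.0854
t 13.05 bed xy -0.0003 0.1053 z 0.0029 yaw-bed -0.04 tilt 0.17 F bed 0.48 12.28 1.23 open 0.0857
```

View pics/s6.png

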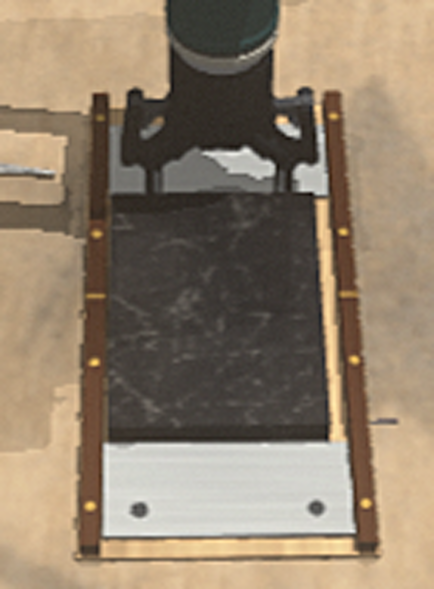

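View pics/w6.png

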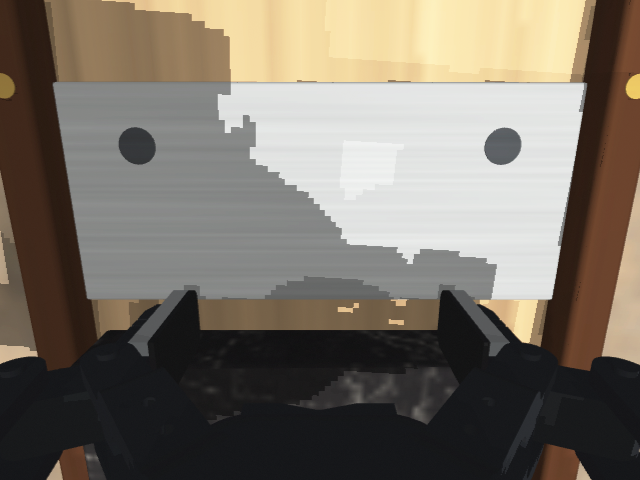

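Call:
servo_tool(
  increments=[
    [[0,-0.3,0,0,0,0,1],[0,-0.6,0,0,0,0,1],[0,-0.5,-0.6,0,0,0,1],[0,0,-1.5,0,0,0,1],[0,0,-2.5,0,0,0,1],[0,1,-1.4,0,0,0,1],[0,3,0,0,0,0,1],[0,4,0,0,0,0,1],[0,4,0,0,0,0,1],[0,4,0,0,0,0,1]],
  ],
)

```text
time: 14.05
position: [0.5377, -0.0617, 0.0634]
tool_rot: [3.14, 0.103, 0.001]
ft_force: [0.5, -0.6, -0.7]
opening: 0.0855
```

Call:
servo_tool(
  increments=[
    [[0,4,0,0,0,0,1],[0,4,0,0,0,0,1],[0,2.5,0,0,0,0,1],[0,1.5,0,0,0,0,1],[0,0.5,0,0,0,0,1],[0,0,0,0,0,0,1]],
  ],
)

```text
time: 14.65
position: [0.5456, -0.1849, 0.0629]
tool_rot: [-3.14, -0.101, 0.0]
ft_force: [-0.4, -0.3, 0.6]
opening: 0.0857
```

```bash
python3 - <<'E'
from h import *
st()
E
```

```text
t 14.65 bed xy -0.0003 -0.1675 z 0.0629 yaw-bed 0.01 tilt 0.03 F bed -0.45 -0.27 0.58 open 0.0857
```

Call:
servo_tool(
  increments=[
    [[0,0,1.5,0,0,0,1],[0,0,2,0,0,0,1],[0,0,1.5,0,0,0,1],[0,0,0.5,0,0,0,1],[0,0,0.3,0,0,0,1],[0,0,0.2,0,0,0,1],[0,0,0,0,0,0,1]],
  ],
)

```text
time: 15.35
position: [0.5461, -0.1849, 0.0032]
tool_rot: [3.14, 0.103, 0.001]
ft_force: [-0.1, 0.3, -0.2]
opening: 0.0856
```

```bash
python3 - <<'E'
from h import *
st()
a=arm.read_camera("wrist"); cv2.imwrite("pics/w7.png",a)
a=arm.read_camera("side"); cv2.imwrite("pics/s7.png",cv2.resize(a[150:400,250:390],None,fx=2.4,fy=2.4,interpolation=cv2.INTER_CUBIC))
E
```

```text
t 15.35 bed xy 0.0001 -0.1676 z 0.0032 yaw-bed 0.07 tilt 0.03 F bed -0.12 0.31 -0.17 open 0.0856
```

View pics/w7.png

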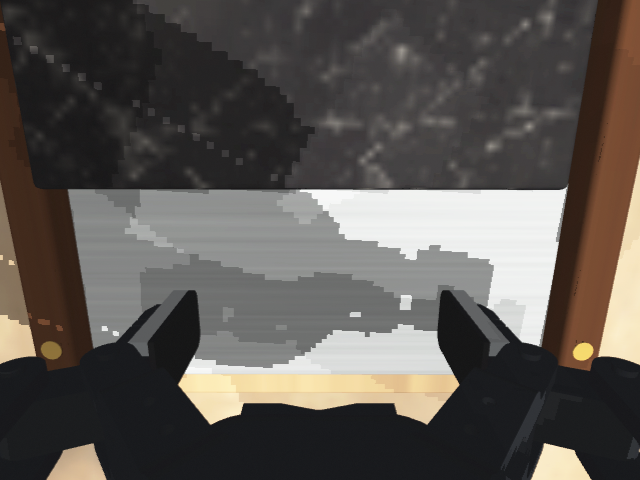

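View pics/s7.png

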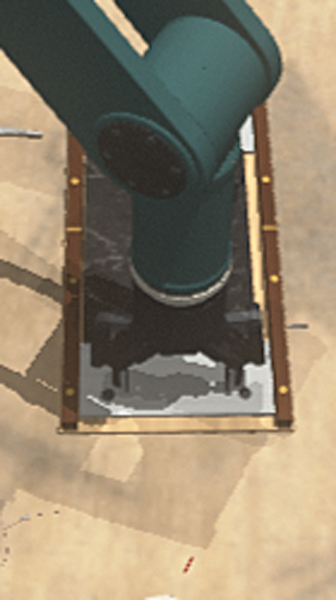

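Call:
servo_tool(
  increments=[
    [[0,-0.4,0,0,0,0,1],[0,-0.6,0,0,0,0,1],[0,-0.6,0,0,0,0,1],[0,-0.4,0,0,0,0,1],[0,0,0,0,0,0,1]],
  ],
)

```text
time: 15.95
position: [0.5442, -0.1643, 0.0028]
tool_rot: [-3.14, -0.103, 0.001]
ft_force: [-0.9, -0.6, 0.9]
opening: 0.0853
```

Call:
servo_tool(
  increments=[
    [[0,-0.2,0,0,0,0,1],[0,-0.1,0,0,0,0,1],[0,-0.1,0,0,0,0,1]],
  ],
)

```text
time: 16.25
position: [0.5442, -0.1612, 0.0028]
tool_rot: [-3.14, -0.102, -0.0]
ft_force: [0.4, 0.5, -0.1]
opening: 0.0856
```

Call:
servo_tool(
  increments=[
    [[0,-0.1,0,0,0,0,1],[0,-0.1,0,0,0,0,1]],
  ],
)

```text
time: 16.45
position: [0.544, -0.1592, 0.0028]
tool_rot: [-3.14, -0.102, 0.0]
ft_force: [0.3, 0.1, 0.7]
opening: 0.085
```

Call:
servo_tool(
  increments=[
    [[0,-0.1,0,0,0,0,1],[0,-0.1,0,0,0,0,1]],
  ],
)

```text
time: 16.65
position: [0.5439, -0.1572, 0.0028]
tool_rot: [-3.14, -0.102, -0.0]
ft_force: [-0.5, -0.0, 0.9]
opening: 0.0853
```

Call:
servo_tool(
  increments=[
    [[0,-0.1,0,0,0,0,1],[0,-0.05,0,0,0,0,1]],
  ],
)

```text
time: 16.85
position: [0.5438, -0.1556, 0.0028]
tool_rot: [-3.14, -0.102, 0.0]
ft_force: [0.8, 0.6, -0.4]
opening: 0.0853
```

Call:
servo_tool(
  increments=[
    [[0,-0.05,0,0,0,0,1],[0,-0.05,0,0,0,0,1]],
  ],
)

```text
time: 17.05
position: [0.5438, -0.1547, 0.0028]
tool_rot: [-3.14, -0.102, 0.0]
ft_force: [0.1, 0.5, 0.6]
opening: 0.0854
```

Call:
servo_tool(
  increments=[
    [[0,-0.05,0,0,0,0,1],[0,-0.05,0,0,0,0,1]],
  ],
)

```text
time: 17.25
position: [0.5437, -0.1537, 0.0028]
tool_rot: [-3.14, -0.102, 0.0]
ft_force: [0.6, -0.5, -0.6]
opening: 0.0853
```

Call:
servo_tool(
  increments=[
    [[0,-0.05,0,0,0,0,1],[0,-0.05,0,0,0,0,1]],
  ],
)

```text
time: 17.45
position: [0.5436, -0.1527, 0.0028]
tool_rot: [-3.14, -0.102, 0.0]
ft_force: [0.0, -0.1, 0.1]
opening: 0.0858
```

Call:
servo_tool(
  increments=[
    [[0,-0.05,0,0,0,0,1],[0,-0.05,0,0,0,0,1]],
  ],
)

```text
time: 17.65
position: [0.5436, -0.1517, 0.0028]
tool_rot: [-3.14, -0.102, 0.0]
ft_force: [0.3, 0.3, 0.9]
opening: 0.0858
```

Call:
servo_tool(
  increments=[
    [[0,-0.05,0,0,0,0,1],[0,-0.05,0,0,0,0,1]],
  ],
)

```text
time: 17.85
position: [0.5435, -0.1507, 0.0028]
tool_rot: [-3.14, -0.102, 0.0]
ft_force: [0.2, 0.0, 0.1]
opening: 0.0853
```

Call:
servo_tool(
  increments=[
    [[0,-0.05,0,0,0,0,1]],
  ],
)

```text
time: 17.95
position: [0.5435, -0.1502, 0.0028]
tool_rot: [-3.14, -0.102, 0.0]
ft_force: [-0.5, 0.2, -0.5]
opening: 0.0857
```

Call:
servo_tool(
  increments=[
    [[0,-0.05,0,0,0,0,1],[0,-0.05,0,0,0,0,1],[0,-0.05,0,0,0,0,1]],
  ],
)

```text
time: 18.25
position: [0.5434, -0.1491, 0.0028]
tool_rot: [3.139, 0.102, 0.0]
ft_force: [0.3, -4.5, -0.8]
opening: 0.0856
```

Call:
servo_tool(
  increments=[
    [[0,-0.05,0,0,0,0,1],[0,-0.05,0,0,0,0,1],[0,-0.05,0,0,0,0,1]],
  ],
)

```text
time: 18.55
position: [0.5437, -0.1478, 0.0029]
tool_rot: [3.139, 0.102, 0.001]
ft_force: [0.0, -3.9, -2.2]
opening: 0.0858
```

Call:
servo_tool(
  increments=[
    [[0,-0.05,0,0,0,0,1],[0,-0.05,0,0,0,0,1],[0,-0.05,0,0,0,0,1]],
  ],
)

```text
time: 18.85
position: [0.5434, -0.1458, 0.0028]
tool_rot: [3.14, 0.102, 0.001]
ft_force: [0.6, -4.5, -1.3]
opening: 0.0852
```

Call:
servo_tool(
  increments=[
    [[0,-0.05,0,0,0,0,1],[0,-0.05,0,0,0,0,1]],
  ],
)

```text
time: 19.05
position: [0.5433, -0.1447, 0.0028]
tool_rot: [3.14, 0.102, 0.0]
ft_force: [0.9, -4.8, -2.6]
opening: 0.0854
```

Call:
servo_tool(
  increments=[
    [[0,-0.05,0,0,0,0,1]],
  ],
)

```text
time: 19.15
position: [0.5432, -0.1442, 0.0028]
tool_rot: [-3.14, -0.102, -0.0]
ft_force: [1.4, -5.1, -1.9]
opening: 0.0853
```

Call:
servo_tool(
  increments=[
    [[0,-0.05,0,0,0,0,1]],
  ],
)

```text
time: 19.25
position: [0.5432, -0.1437, 0.0029]
tool_rot: [-3.14, -0.102, -0.0]
ft_force: [0.4, -4.9, -0.7]
opening: 0.0855
```

Call:
servo_tool(
  increments=[
    [[0,-0.05,0,0,0,0,1]],
  ],
)

```text
time: 19.35
position: [0.5431, -0.1432, 0.0028]
tool_rot: [-3.14, -0.102, -0.0]
ft_force: [0.4, -4.7, -1.2]
opening: 0.0854
```

Call:
servo_tool(
  increments=[
    [[0,-0.05,0,0,0,0,1]],
  ],
)

```text
time: 19.45
position: [0.5431, -0.1428, 0.0028]
tool_rot: [-3.14, -0.102, -0.0]
ft_force: [-0.5, -4.9, -1.3]
opening: 0.0856
```

Call:
servo_tool(
  increments=[
    [[0,-0.05,0,0,0,0,1]],
  ],
)

```text
time: 19.55
position: [0.543, -0.1422, 0.0029]
tool_rot: [3.14, 0.102, 0.0]
ft_force: [0.2, -4.3, -0.3]
opening: 0.0852
```

Call:
servo_tool(
  increments=[
    [[0,-0.05,0,0,0,0,1]],
  ],
)

```text
time: 19.65
position: [0.543, -0.1417, 0.0028]
tool_rot: [-3.14, -0.102, -0.0]
ft_force: [-0.4, -4.5, -1.8]
opening: 0.0857
```

Call:
servo_tool(
  increments=[
    [[0,-0.05,0,0,0,0,1]],
  ],
)

```text
time: 19.75
position: [0.5429, -0.1412, 0.0028]
tool_rot: [-3.14, -0.102, 0.0]
ft_force: [0.8, -5.1, -1.2]
opening: 0.0854
```

Call:
servo_tool(
  increments=[
    [[0,-0.05,0,0,0,0,1]],
  ],
)

```text
time: 19.85
position: [0.5428, -0.1407, 0.0028]
tool_rot: [-3.14, -0.102, 0.0]
ft_force: [0.6, -5.3, -1.6]
opening: 0.0855
```

```bash
python3 - <<'E'
from h import *
st()
a=arm.read_camera("top"); cv2.imwrite("pics/t8.png",cv2.resize(a[170:310,200:410],None,fx=3.8,fy=3.8,interpolation=cv2.INTER_CUBIC))
a=arm.read_camera("side"); cv2.imwrite("pics/s8.png",cv2.resize(a[150:340,250:390],None,fx=3.1,fy=3.1,interpolation=cv2.INTER_CUBIC))
E
```

```text
t 19.85 bed xy -0.0003 -0.1233 z 0.0028 yaw-bed 0.05 tilt 0.0 F bed 0.28 -5.36 -1.58 open 0.0855
```

View pics/t8.png

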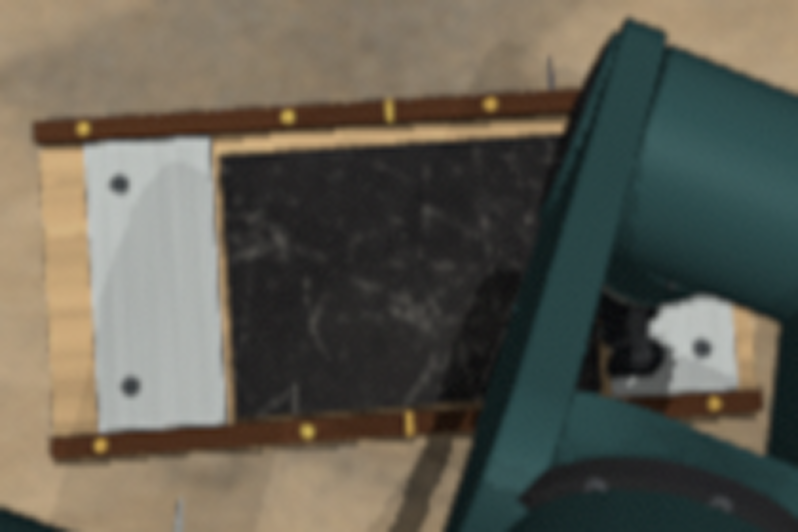

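View pics/s8.png

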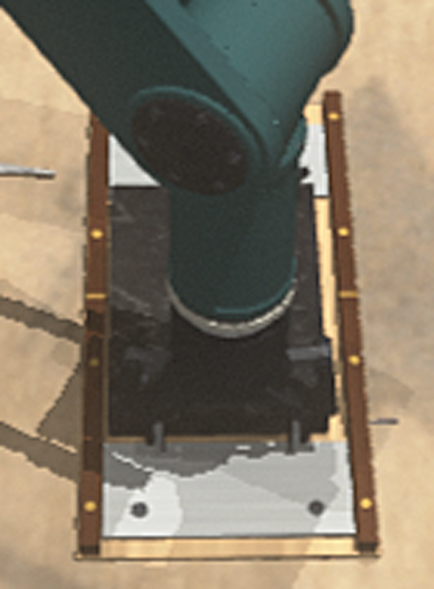

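Call:
servo_tool(
  increments=[
    [[0,-0.05,0,0,0,0,1]],
  ],
)

```text
time: 20.05
position: [0.5428, -0.1403, 0.0028]
tool_rot: [-3.14, -0.102, -0.0]
ft_force: [0.3, -4.9, -1.0]
opening: 0.0856
```

Call:
servo_tool(
  increments=[
    [[0,-0.05,0,0,0,0,1]],
  ],
)

```text
time: 20.15
position: [0.5428, -0.1398, 0.0028]
tool_rot: [3.14, 0.102, 0.0]
ft_force: [0.2, -4.6, -1.2]
opening: 0.0855
```

Call:
servo_tool(
  increments=[
    [[0,-0.05,0,0,0,0,1]],
  ],
)

```text
time: 20.25
position: [0.5428, -0.1393, 0.0028]
tool_rot: [3.14, 0.102, 0.0]
ft_force: [-0.0, -4.3, -1.6]
opening: 0.0859
```

Call:
servo_tool(
  increments=[
    [[0,-0.05,0,0,0,0,1]],
  ],
)

```text
time: 20.35
position: [0.5427, -0.1388, 0.0028]
tool_rot: [-3.14, -0.102, 0.0]
ft_force: [0.4, -4.6, -1.6]
opening: 0.0854
```

Call:
servo_tool(
  increments=[
    [[0,-0.05,0,0,0,0,1]],
  ],
)

```text
time: 20.45
position: [0.5427, -0.1383, 0.0029]
tool_rot: [3.14, 0.102, 0.0]
ft_force: [0.8, -4.5, -2.1]
opening: 0.0853
```

Call:
servo_tool(
  increments=[
    [[0,-0.05,0,0,0,0,1]],
  ],
)

```text
time: 20.55
position: [0.5427, -0.1378, 0.0029]
tool_rot: [3.14, 0.102, 0.0]
ft_force: [0.2, -4.8, -1.1]
opening: 0.0856
```

Call:
servo_tool(
  increments=[
    [[0,-0.05,0,0,0,0,1]],
  ],
)

```text
time: 20.65
position: [0.5426, -0.1373, 0.0028]
tool_rot: [3.14, 0.102, -0.0]
ft_force: [0.9, -4.6, -1.1]
opening: 0.0853
```

Call:
servo_tool(
  increments=[
    [[0,-0.05,0,0,0,0,1]],
  ],
)

```text
time: 20.75
position: [0.5426, -0.1368, 0.0028]
tool_rot: [-3.14, -0.102, -0.0]
ft_force: [0.4, -4.9, -1.3]
opening: 0.0859
```

Call:
servo_tool(
  increments=[
    [[0,-0.05,0,0,0,0,1]],
  ],
)

```text
time: 20.85
position: [0.5426, -0.1363, 0.0028]
tool_rot: [-3.14, -0.102, 0.0]
ft_force: [-0.0, -4.1, -1.6]
opening: 0.0854
```

Call:
servo_tool(
  increments=[
    [[0,-0.05,0,0,0,0,1]],
  ],
)

```text
time: 20.95
position: [0.5425, -0.1358, 0.0028]
tool_rot: [-3.14, -0.102, 0.0]
ft_force: [-0.1, -4.9, -1.2]
opening: 0.0856
```

```bash
python3 - <<'E'
from h import *
st()
a=arm.read_camera("top"); cv2.imwrite("pics/t9.png",cv2.resize(a[170:310,200:410],None,fx=3.8,fy=3.8,interpolation=cv2.INTER_CUBIC))
a=arm.read_camera("wrist"); cv2.imwrite("pics/w9.png",a)
E
```

```text
t 20.95 bed xy -0.0003 -0.1183 z 0.0028 yaw-bed 0.05 tilt 0.0 F bed -0.44 -4.86 -1.2 open 0.0856
```

View pics/t9.png

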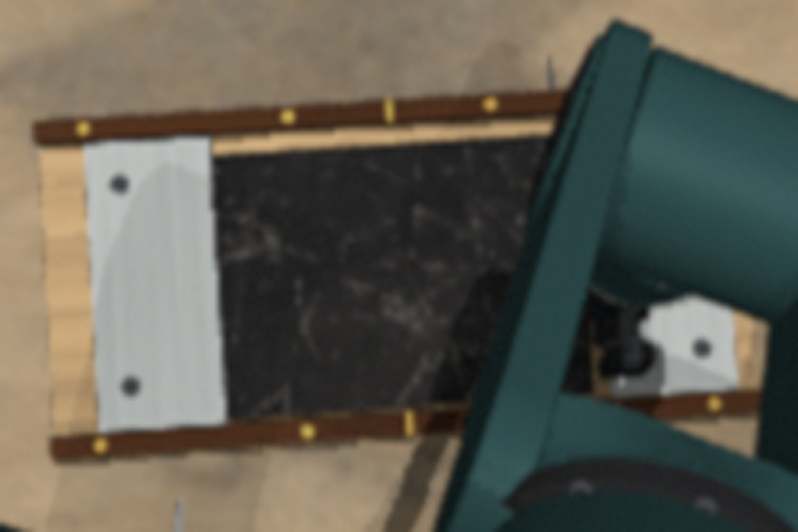

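View pics/w9.png

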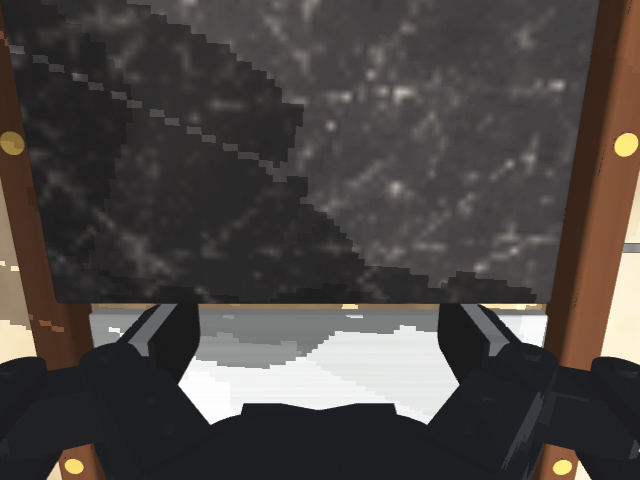

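Call:
servo_tool(
  increments=[
    [[0,-0.04,0,0,0,0,1]],
  ],
)

```text
time: 21.15
position: [0.5425, -0.1354, 0.0028]
tool_rot: [-3.14, -0.102, 0.0]
ft_force: [-0.9, -4.4, -0.9]
opening: 0.0854
```

Call:
servo_tool(
  increments=[
    [[0,-0.04,0,0,0,0,1]],
  ],
)

```text
time: 21.25
position: [0.5425, -0.135, 0.0028]
tool_rot: [-3.14, -0.102, 0.0]
ft_force: [-0.0, -4.3, -0.8]
opening: 0.0854
```

Call:
servo_tool(
  increments=[
    [[0,-0.04,0,0,0,0,1]],
  ],
)

```text
time: 21.35
position: [0.5425, -0.1349, 0.0028]
tool_rot: [3.139, 0.102, 0.0]
ft_force: [-1.1, -7.3, -1.4]
opening: 0.0858
```

Call:
servo_tool(
  increments=[
    [[0,-0.04,0,0,0,0,1]],
  ],
)

```text
time: 21.45
position: [0.5425, -0.1349, 0.0028]
tool_rot: [3.139, 0.103, 0.0]
ft_force: [-0.7, -9.5, -2.2]
opening: 0.0854
```

Bearing on the left plate; increase to about 13 N.

Call:
servo_tool(
  increments=[
    [[0,-0.04,0,0,0,0,1]],
  ],
)

```text
time: 21.55
position: [0.5425, -0.1349, 0.0029]
tool_rot: [3.138, 0.103, 0.0]
ft_force: [-1.2, -11.4, -2.1]
opening: 0.0857
```

Call:
servo_tool(
  increments=[
    [[0,-0.03,0,0,0,0,1],[0,0,0,0,0,0,1]],
  ],
)

```text
time: 21.75
position: [0.5425, -0.1349, 0.0029]
tool_rot: [3.138, 0.103, 0.0]
ft_force: [-1.3, -10.9, -2.5]
opening: 0.0852
```

```bash
python3 - <<'E'
from h import *
st()
a=arm.read_camera("wrist"); cv2.imwrite("pics/w10.png",a)
a=arm.read_camera("side"); cv2.imwrite("pics/s10.png",cv2.resize(a[150:340,250:390],None,fx=3.1,fy=3.1,interpolation=cv2.INTER_CUBIC))
st()
E
```

```text
t 21.75 bed xy -0.0002 -0.1174 z 0.0029 yaw-bed 0.07 tilt 0.1 F bed -1.96 -10.81 -2.52 open 0.0852
t 21.85 bed xy -0.0002 -0.1174 z 0.0029 yaw-bed 0.07 tilt 0.1 F bed -1.75 -11.72 -2.73 open 0.0854
```

View pics/w10.png

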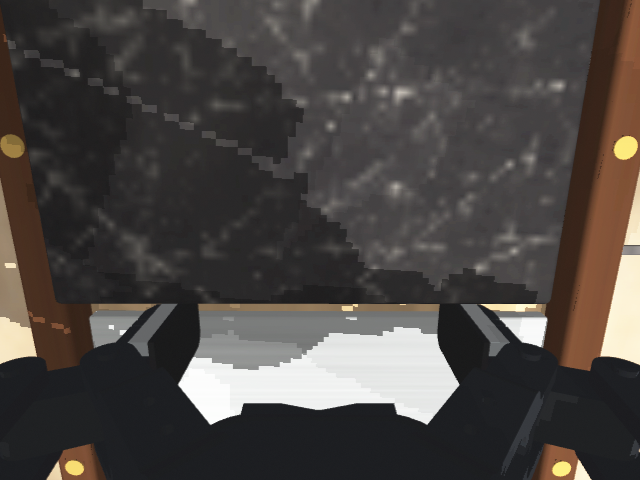

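View pics/s10.png

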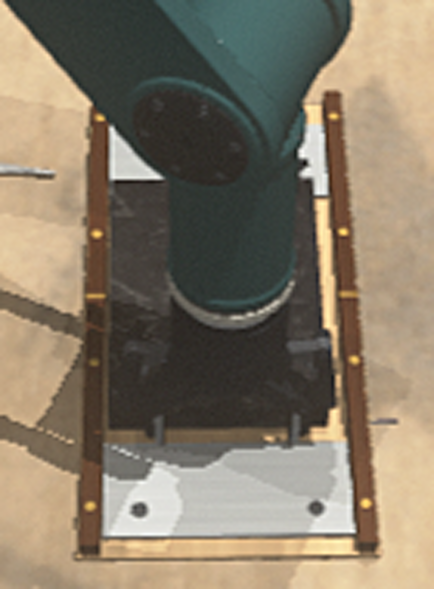

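```bash
python3 - <<'E'
from h import *
c=arm.get_calibration("wrist");K=c["K"];M=c["mount"]
s,p,R=st()
def wr(uv,z,p):
    d=R@(M[:3,:3]@np.linalg.solve(K,[*uv,1.]));o=R@M[:3,3]+p
    X=o+d*(z-o[2])/d[2]; return np.array([(X[:2]-C)@UX,(X[:2]-C)@UY])
p7=np.array([.5461,-.1849,.0032])
def zw(u1,u2,w,p):
    for z in np.arange(-.005,.06,.0005):
        if np.linalg.norm(wr(u1,z,p)-wr(u2,z,p))<w: return z
print("slab w10",zw((57,303),(548,303),.166,p),"slab w7",zw((36,188),(568,188),.166,p7))
print("plate in w10",zw((90,316),(548,316),.170,p),wr((320,316),.012,p),"plate out w7",zw((95,375),(543,375),.170,p7),wr((320,375),.012,p7))
for z in (.032,.035): print(z,"slab R top",wr((320,303),z,p),"w7",wr((320,188),z,p7))
print(cv2.imread("pics/w10.png")[295:330:1,330].tolist())
for n in ("w7","w10"):
    a=cv2.imread(f"pics/{n}.png"); r=(150,230) if n=="w7" else (260,340)
    cv2.imwrite(f"pics/{n}z.png",np.hstack([cv2.resize(a[r[0]:r[1],20:120],None,fx=4,fy=4,interpolation=0),cv2.resize(a[r[0]:r[1],500:600],None,fx=4,fy=4,interpolation=0)]))
E
```

```text
t 21.85 bed xy -0.0002 -0.1174 z 0.0029 yaw-bed 0.07 tilt 0.1 F bed -1.75 -11.72 -2.73 open 0.0854
slab w10 0.021499999999999977 slab w7 0.021999999999999974
plate in w10 0.010499999999999985 [ 0.00043294 -0.11932513] plate out w7 0.013999999999999981 [ 0.00091072 -0.19458895]
0.032 slab R top [ 0.00030646 -0.10461472] w7 [ 0.00060062 -0.11907181]
0.035 slab R top [ 0.00028984 -0.10318765] w7 [ 0.00058687 -0.11859434]
[[32, 32, 32], [32, 32, 31], [30, 30, 31], [30, 29, 31], [31, 30, 32], [30, 29, 31], [30, 29, 30], [31, 30, 31], [28, 27, 28], [87, 117, 141], [89, 118, 142], [89, 118, 142], [88, 118, 142], [89, 118, 142], [89, 118, 142], [89, 118, 142], [113, 114, 114], [112, 114, 112], [114, 114, 113], [114, 115, 113], [116, 115, 114], [115, 116, 115], [121, 122, 120], [123, 124, 122], [124, 124, 124], [124, 125, 124], [124, 125, 123], [124, 125, 123], [124, 125, 123], [124, 125, 123], [124, 125, 123], [124, 125, 124], [123, 125, 123], [124, 125, 123], [124, 123, 123]]
```

View pics/w10z.png

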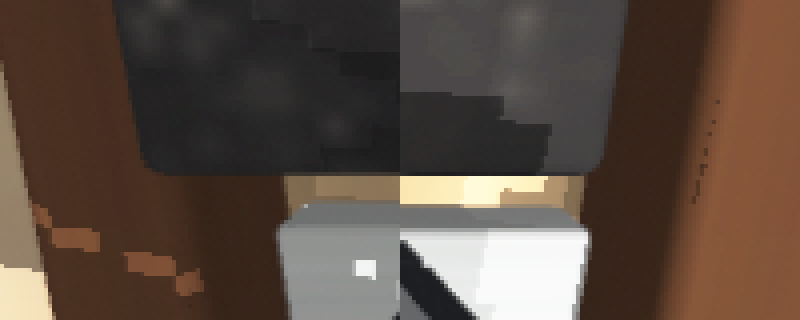

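View pics/w7z.png

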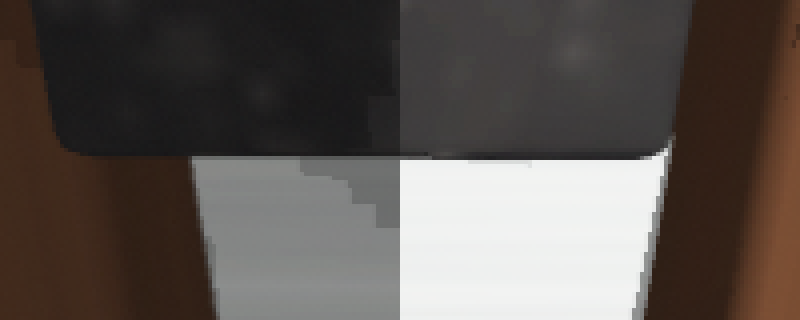

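```bash
python3 - <<'E'
from h import *
c=arm.get_calibration("wrist");K=c["K"];M=c["mount"]
s,p,R=st()
def wr(uv,z,p):
    d=R@(M[:3,:3]@np.linalg.solve(K,[*uv,1.]));o=R@M[:3,3]+p
    X=o+d*(z-o[2])/d[2]; return np.array([(X[:2]-C)@UX,(X[:2]-C)@UY])
p7=np.array([.5461,-.1849,.0032]); p6=np.r_[C+UX*-.0003+UY*.1053,.0029]; 
def zw(u1,u2,w,p):
    z=np.arange(-.02,.08,.0002); return z[np.argmin([abs(np.linalg.norm(wr(u1,q,p)-wr(u2,q,p))-w) for q in z])].round(4)
print("slab w10",zw((55.5,303.5),(551,303.5),.166,p),"slab w7",zw((34.5,188.5),(568,188.5),.166,p7))
print("plate in top w10",zw((90,317),(547.5,317),.170,p),wr((320,317),.012,p))
print("rail inner edges w10 at row 303: z test 171", )
# w6: left plate inner, plate outer
print("w6 plate inner",zw((87,299),(553,299),.17,p6),wr((320,299),.012,p6),"outer",zw((54,82.5),(586,82.5),.17,p6),wr((320,82.5),.012,p6),"slab bottom/ top edge",wr((320,330),.006,p6),wr((320,330),.032,p6),wr((320,367),.032,p6))
E
```

```text
t 21.85 bed xy -0.0002 -0.1174 z 0.0029 yaw-bed 0.07 tilt 0.1 F bed -1.75 -11.72 -2.73 open 0.0854
slab w10 0.0224 slab w7 0.0222
plate in top w10 0.0104 [ 0.00043416 -0.1197289 ]
rail inner edges w10 at row 303: z test 171
w6 plate inner 0.0112 [0.00036261 0.11012501] outer 0.0098 [1.39470173e-04 1.84020787e-01] slab bottom/ top edge [0.00043504 0.09429232] [0.00028457 0.10879219] [0.00032475 0.09548588]
```

Call:
servo_tool(
  increments=[
    [[0,0.2,0,0,0,0,1],[0,0.5,0,0,0,0,1],[0,0.8,0,0,0,0,1],[0,0.5,-0.8,0,0,0,1],[0,0,-2.5,0,0,0,1],[0,0,-4,0,0,0,1],[0,0,-4,0,0,0,1],[0,1,-3,0,0,0,1],[0,2,-2,0,0,0,1],[-2,3,0,0,0,0,1]],
  ],
)

```text
time: 22.85
position: [0.5316, -0.2158, 0.1703]
tool_rot: [3.136, 0.106, 0.013]
ft_force: [0.1, -0.8, -0.3]
opening: 0.0854
```

Call:
servo_tool(
  increments=[
    [[-2,4,0,0,0,0,1],[-2,4,0,0,0,0,1],[-1,3,0,0,0,0,1],[0,0,0,0,0,0,1],[0,0,0,0,0,0,1]],
  ],
)

```text
time: 23.35
position: [0.4844, -0.3281, 0.1661]
tool_rot: [-3.139, -0.099, -0.0]
ft_force: [-0.1, -0.1, 0.0]
opening: 0.0854
```

```bash
python3 - <<'E'
from h import *
st()
a=arm.read_camera("top"); cv2.imwrite("pics/t11.png",a); cv2.imwrite("pics/t11z.png",cv2.resize(a[170:310,200:410],None,fx=3.8,fy=3.8,interpolation=cv2.INTER_CUBIC))
b=arm.read_camera("side"); cv2.imwrite("pics/s11.png",b); cv2.imwrite("pics/s11z.png",cv2.resize(b[170:335,260:390],None,fx=3.6,fy=3.6,interpolation=cv2.INTER_CUBIC))
E
```

```text
t 23.35 bed xy -0.0706 -0.3065 z 0.1661 yaw-bed -0.08 tilt 0.04 F bed -0.06 -0.07 0.03 open 0.0854
```

View pics/t11.png

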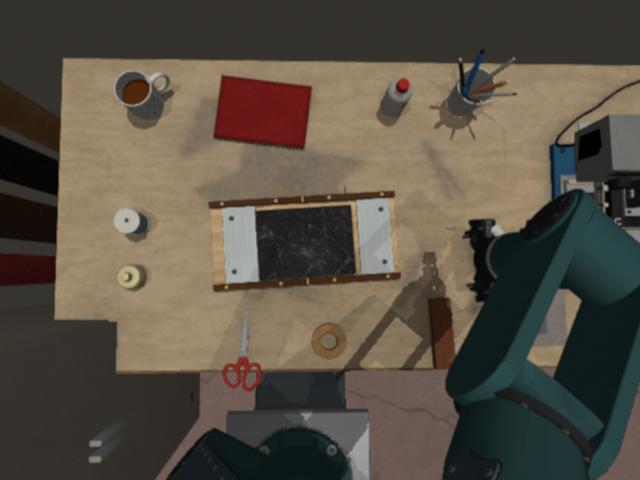

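View pics/t11z.png

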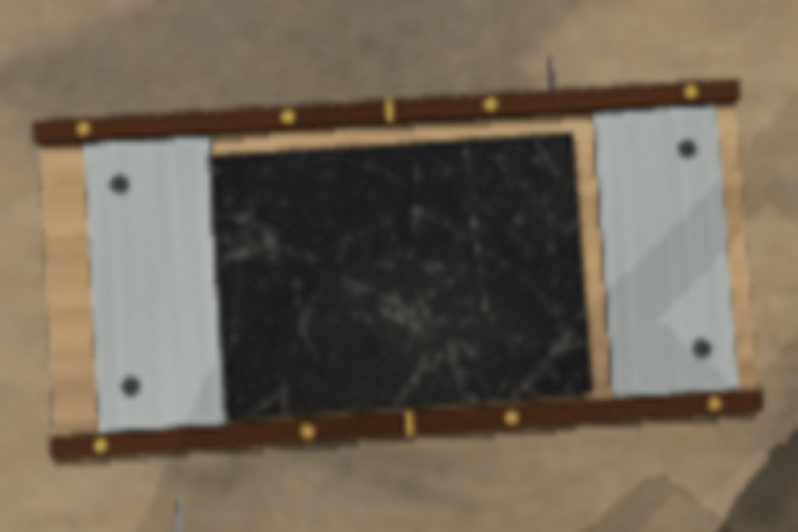

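View pics/s11z.png

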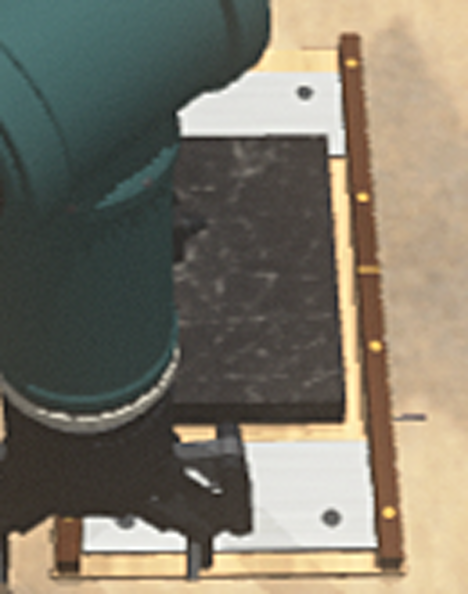

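```bash
python3 - <<'E'
from h import *
def tri(t,s):
    P=[]
    for c in("top","side"):
        k=arm.get_calibration(c); P.append(k["K"]@np.c_[k["R"],k["t"]])
    X=cv2.triangulatePoints(P[0],P[1],np.array(t,float),np.array(s,float)); X=X[:3,0]/X[3,0]
    d=X[:2]-C; return np.round([d@UX,d@UY,X[2]],4)
T=lambda x,y,o: (x/3.8+200,y/3.8+o); S=lambda x,y:(x/3.6+260,y/3.6+170)
print("start Lfar",tri(T(143,120,180),S(323,84))," Rfar",tri(T(502,82,180),S(355,350)))
print("now   Lfar",tri(T(212,157,170),S(327,136))," Rfar",tri(T(572,134,170),S(343,402)))
print("plate Lin far",tri(T(210,137,170),S(345,156)),"Rin far",tri(T(594,115,170),S(368,441)))
E
```

```text
start Lfar [0.0703 0.1434 0.0401]  Rfar [ 0.0802 -0.0661  0.0266]
now   Lfar [0.0707 0.1048 0.0313]  Rfar [ 0.0699 -0.1065  0.0291]
plate Lin far [0.0848 0.1074 0.0084] Rin far [ 0.0843 -0.1226  0.0109]
```

```bash
python3 - <<'E'
from h import *
st(); print(arm.sign_off())
E
```

```text
t 23.45 bed xy -0.0701 -0.3051 z 0.1659 yaw-bed 0.06 tilt 0.06 F bed 0.35 0.38 0.73 open 0.0855
the job is handed in; nothing more can be done
None
```

The job is done and handed in at about 23.5 s. I pushed the slab off the left stop plate, felt it home at both ends, and left it lying flat against the left plate.

- **Left-end push:** I pushed with both open fingertips, which also straightened the slab. It dropped off the plate once I backed the fingers off slightly. I then pushed it against the right plate; motion stopped there at about 14 N.
- **Right-end push:** I slid it back at about 4 to 5 N until it stopped against the left plate, and held about 11 to 12 N there.
- **Force limit:** the highest force shown at the end of any move was 14.1 N, well under 20 N.
- **Last pictures:** the left top corner came down from 40 mm to 31 mm above the worktop, and the right one measured 29 mm, so the slab is flat to within camera error. It touches the left plate, with a gap at the right. The arm was clear of everything, 166 mm up.
- **Bystanders:** the weight and the blue spool stood where they were at the start. The red spool was mostly hidden behind the gripper in the last picture. I felt no contact with it.

**Disagreement:** between the two stops the slab travelled about 14.5 mm, more than the stated 3 to 13 mm of play. In the pictures it also looks about 215 mm long instead of 223 mm. I did not settle which is wrong. The stops and the corner heights agree with a slab lying flat between the plates.

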